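Load a forming die into the hold-down bed

TASK

On the iron die bed, swing the hinged hold-down frame up and over until it stays open by itself. Then draw the plain rectangular die block out of the wooden rack, set it down flat on the bench in front of the rack and let go, take it again by its middle, lay it in the bed's recess with the dimpled face still up, and press it down until its top is flush with the bed's top. Do not drop or throw the die, and leave the round-topped block where it is.

Things in the scene. Friction and masses are not known exactly. Their poses are not given: they have to be found in the camera images.
- bed: Fixed cast-iron die bed, 184 x 112 mm (x by y), 46 mm high, with a wooden rail 22 mm thick and 34 mm high across each x end. Origin under its centre on the bench, z up. Four iron cheeks stand 18 mm above its top beside the recess's long sides (|y| 34 to 48 mm, |x| 37 to 73 mm), leaving the middle 74 mm of each long side free for fingers.
- recess (a point): Centre of the mouth of the open recess in the bed's top, level with that top (46 mm above the bench); axes as the bed. Recess 128 x 58 mm (x by y) with a 3 mm chamfer round its mouth, a sliding grey pad as its floor.
- pad (a joint): How far the recess's pad is pushed down (m): its top lies 10 mm below the bed top at 0; at 0.022 it stops and the die is flush. Starts at 0 to 0.004, so the die first stands 18 to 22 mm proud. It carries the die's weight unmoved, slides straight down when the die is pushed with about 7 to 12 N more, and stays where it is left.
- bail (a joint): Angle (rad) of the steel hold-down frame: 0 = level over the recess, blocking it (start); 1.57 = upright; 2.3 = open against its stop, leaning out over the bed's -y side. Its weight (0.3 kg) holds it at either end; let go in between, it falls to one side or the other.
- bail_hinge (a point): Middle of the frame's hinge axis, 62 mm to the -y side of the bed's centre, 74 mm above the bench; the axis runs along the bed's x.
- bail_handle (a point): Middle of the frame's free cross-bar: round steel bar 12 mm thick, 172 mm long, parallel to the hinge and 120 mm from it; when shut 74 mm above the bench, 28 mm above the bed's top, on the bed's +y side. Side arms at both ends; a flat strip 22 mm wide runs parallel, 66 mm nearer the hinge. The point turns with the frame; the bar can turn between the fingers.
- rack: Fixed low wooden rack, 89 x 200 x 54 mm (x by y by height), thin punches fixed on its roof (62 mm in all). Origin under it on the bench; its open front faces -x at x = -42.5 mm. Two bays 82 mm wide, 42 mm high, centred at y = -47 and +47 mm, floored by the bench. The two blocks lie in them along x, each sticking out 50 to 60 mm at the front; either may be in either bay.
- die_mid (a point): Centre (half-way up) of the die block: plain rectangular aluminium block 124 x 54 x 32 mm (x by y by height), about 0.55 kg, three small round dimples in its top face. x along its length, z up. Fits the recess with 2 mm to spare on each side, either way round. It starts dimples up, its -x end sticking out of the rack.
- swage_mid (a point): Centre of the other block, to be left alone: aluminium, 124 mm long (x), 32 mm wide, 34 mm high, with a round top.
Mind the look-alikes: they are no part of the job. Leave any yellow look-alike of the part that bears die_mid alone.

How it is judged:
By the outcome, as a careful person would: the job done as asked, in the order asked, and still so for the second after the job is handed in, with the robot touching nothing.
It also fails if it takes over 72 s, if anything falls off the work surface, if the arm or the gripper's body presses on something with over 40 N, if the wrist force passes 120 N, or if a joint passes its speed limit or range.

ROBOT

A 6-joint arm with a two-finger parallel gripper is mounted at the origin on the work surface. World frame = base frame: x ahead of the robot, y to its left, z up, the work surface at z = 0. Lengths are in mm, angles in rad, forces in N, time in s.
With the tool pointing down it reaches from about 300 to 1000 mm from the base axis. Payload 5.1 kg.
Tool frame: the origin (TCP) lies between the finger pads; the fingertips stand 22 mm ahead of it and the grasp point (between the pads) lies 3 mm ahead of it (r.tips_ahead is the distance from the TCP to the fingertips, in mm); z points along the fingers, y is the line along which they close (so a half turn about z gives the same grasp; the last joint's range is limited). The gripper opens to 95 mm and grips with 3 to 60 N. Pads are 20 mm wide; open, the fingers measure 119 mm over their backs; the gripper's body (75 mm by 180 mm) begins 59 mm behind the grasp point.
Start: joints at [-1.315, 0.124, 1.65, -0, 1.367, -0.083], TCP at [215.998, -613.049, 236.656] pointing down, gripper open.
Joint ranges: [-2.61, 2.61], [-1.02, 2.33], [0.03, 2.71], [-1.35, 4.49], [0.32, 2.68], [-2.91, 2.91]. Speed limits (rad/s): [2.57, 2.57, 3.14, 3.14, 3.14, 3.14].

INTERFACE

Orientations are given as a rotation vector (axis times angle).
In Python, from cell import sensors, optics, order, r gives the robot as it stands.
- The arm moves only by the tool jog_arm, never from a script. Its argument "series" is a list of rows, each a list of 5 numbers: the shift along the tool's x, y, z in m, then the turn about the tool's z in degrees, then the finger opening in m, from 0 to 0.0951. A call has exactly 10 rows; each row shifts and turns the commanded pose from where the row before left it, along the tool's axes as they then stand; what a row does not reach is not made up. A row lasts 1/8 s, in which the tool goes at most 62.5 mm and 10.7 degrees, less where a joint would pass 70% of its speed; a pose out of reach is approached as far as the arm can. A call with a gripper value outside its range is refused whole. The fingers move at their own pace and stop on an object; the grip force is fixed at half the most. Time passes only in rows, so rows that do not move let the fingers close, or fill a call up. It gives the time, the measured TCP pose, the force, the opening and the grip force at its end, in the units of the state.
- sensors.read_state(): the state, without advancing time (a new reading comes with each control period).
- optics.capture(name): name is "scene" or "top" or "wrist"; returns (picture, depth): 384x512x3 uint8, red, green, blue; 384x512 float32, mm along the optical axis (not along the pixel's ray), 0 where there is no reading.
- optics.camera_params(name): a dict with "intrinsics" (3x3 intrinsics, pixels), "position" and "rotation" of the camera in the world; the wrist camera has in their place "mount" (4x4, takes a point from camera to tool coordinates, whose origin is the TCP and whose axes are the flange's). Camera axes: x right, y down, z forward; pixel columns grow to the right and rows downward; lengths in mm; the calibration is good to about 2 mm. A picture is of the moment at which its call begins: read the wrist's pose just before it. camera_params takes no time and is no camera call.
- order.job_done(): hands the job in; it is judged then, once.
The state is a dict: "time": time; "joint_pos": joint angles; "qvel": joint speeds; "tau": joint torques, N m; "position": TCP position; "ee_rot": TCP orientation; "ft_force": force on the tool from outside, world axes, zero at the start; "ft_torque": the same for the moment, N m; "grip_width": finger opening in mm; "finger_force": force on a finger pad.
Only numpy, scipy, OpenCV 4.12 (cv2) and the standard library are available. Lean on these libraries where they do the work, as an engineer would, in place of code of your own. Each camera call takes 0.05 s, during which the arm holds its last target. There are 200 camera calls.

## Working session

There is one attempt and no reset: what is moved stays moved. The work goes in short steps, Python scripts to look and compute and a tool call to move; the robot and the scene stay as the last step left them, time stands still between calls to the robot, and variables do not carry over. Pictures are saved under pics/ and viewed, at most 13 in all, crops included, and the job is handed in when it is done.

Besides the shell and the picture viewer there is one more tool, called after "Request:" by a JSON object that holds its "op" and its "data". jog_arm: Moves the arm, as the interface text tells. Its arguments: {"type":"object","properties":{"series":{"type":"array"}},"required":["series"]}

```bash
ls; mkdir -p pics
python3 - <<'E'
from cell import sensors, optics, order, r
import cv2, numpy as np
s=sensors.read_state(); print({k:np.round(v,3) for k,v in s.items()})
for n in ("scene","top"):
    im,d=optics.capture(n); np.savez(f"pics/{n}0.npz",im=im,d=d); cv2.imwrite(f"pics/{n}0.png",im[:,:,::-1])
    p=optics.camera_params(n); print(n,p)
print(optics.camera_params("wrist"))
a=cv2.imread("pics/scene0.png");b=cv2.imread("pics/top0.png")
E
```

```text
pics
{'time': np.float64(0.0), 'joint_pos': array([-1.315,  0.124,  1.652, -0.   ,  1.367, -0.083]), 'qvel': array([-0.   ,  0.001, -0.001,  0.001,  0.001,  0.001]), 'tau': array([-1.0000e-03, -4.1760e+01, -3.5993e+01,  7.7000e-02,  4.9000e-02,
       -0.0000e+00]), 'position': array([ 215.836, -612.514,  235.435]), 'ee_rot': array([-3.095, -0.529,  0.   ]), 'ft_force': array([-0.093,  0.387, -0.502]), 'ft_torque': array([-0.009,  0.001,  0.002]), 'finger_force': np.float64(0.0), 'grip_width': np.float64(95.087)}
scene {'intrinsics': array([[385.02285156,   0.        , 252.89124337],
       [  0.        , 385.02285156, 190.36848644],
       [  0.        ,   0.        ,   1.        ]]), 'position': array([ 810.63565767, -424.01773591,  821.67412045]), 'rotation': array([-2.42199693, -0.73636755,  0.25594242])}
top {'intrinsics': array([[416.76977139,   0.        , 264.64783872],
       [  0.        , 416.76977139, 196.23394929],
       [  0.        ,   0.        ,   1.        ]]), 'position': array([478.66084469,  20.99864545, 938.35078775]), 'rotation': array([-2.20232072,  2.20983425,  0.01584572])}
{'intrinsics': array([[344.11005091,   0.        , 255.27633935],
       [  0.        , 344.11005091, 191.28230082],
       [  0.        ,   0.        ,   1.        ]]), 'mount': array([[-1.10825765e-03, -9.72293966e-01, -2.33758883e-01,
         6.62616310e+01],
       [ 9.99998994e-01, -1.28462693e-03,  6.02237969e-04,
         4.88334486e-01],
       [-8.85845300e-04, -2.33757981e-01,  9.72294411e-01,
        -1.47884377e+02],
       [ 0.00000000e+00,  0.00000000e+00,  0.00000000e+00,
         1.00000000e+00]])}
```

View pics/top0.png

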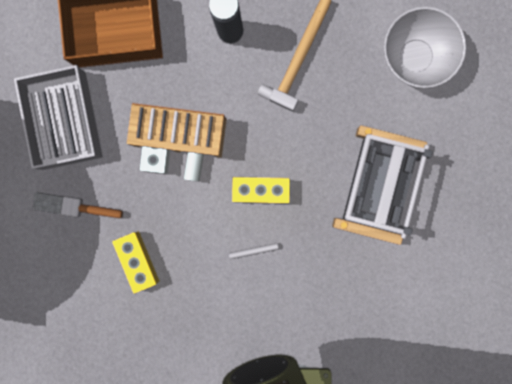

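View pics/scene0.png

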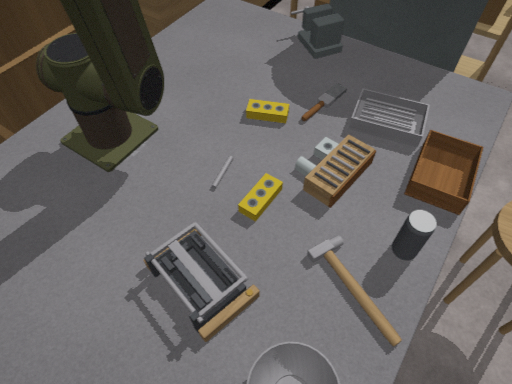

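Top: rack at (177,130) with its open front down (-x). The die with its dimple is at (153,160), the swage at (192,167), and the bed at (385,185) with rails at top and bottom. Yellow look-alikes are at (261,190) and (134,262). I'll view enlarged crops of the bed and rack next.

```bash
cat > h.py <<'E'
import numpy as np, cv2
from scipy.spatial.transform import Rotation as R
from cell import sensors, optics
def cam(n, st=None):
    p=optics.camera_params(n); K=p["intrinsics"]
    if n=="wrist":
        T=np.eye(4); T[:3,:3]=R.from_rotvec(st["ee_rot"]).as_matrix(); T[:3,3]=st["position"]; T=T@p["mount"]
        return K,T[:3,:3],T[:3,3]
    return K,R.from_rotvec(p["rotation"]).as_matrix(),np.array(p["position"])
def plane(c,px,z):
    K,Q,t=c; px=np.atleast_2d(px).astype(float)
    d=np.c_[(px-K[:2,2])/[K[0,0],K[1,1]],np.ones(len(px))]@Q.T
    return t+d*((z-t[2])/d[:,2])[:,None]
def cloud(c,d):
    K,Q,t=c; v,u=np.mgrid[:d.shape[0],:d.shape[1]]
    p=np.stack([(u-K[0,2])/K[0,0]*d,(v-K[1,2])/K[1,1]*d,d],-1)
    p=p@Q.T+t; p[d==0]=np.nan; return p
def proj(c,P):
    K,Q,t=c; q=(np.atleast_2d(P)-t)@Q; return (q[:,:2]/q[:,2:])*[K[0,0],K[1,1]]+K[:2,2]
E
python3 - <<'E'
from h import *
a=np.load("pics/top0.npz"); im=a["im"][:,:,::-1]; c=cam("top"); P=cloud(c,a["d"])
e=lambda x0,y0,w,h,s:cv2.resize(im[y0:y0+h,x0:x0+w],None,fx=s,fy=s,interpolation=cv2.INTER_CUBIC)
A=e(325,120,110,130,4);B=e(115,95,120,95,3)
o=np.zeros((520,800,3),np.uint8);o[:520,:440]=A;o[:285,440:800]=B;cv2.imwrite("pics/crop.png",o)
for n,(u,v) in dict(stripc=(390,185),left=(355,180),right=(414,190),rackroof=(177,145),die=(153,160),rail=(392,138),rail2=(368,232),bench=(300,300)).items(): print(n,P[v,u].round(1))
E
```

```text
stripc [ 508.  -217.8   75. ]
left [ 518.4 -145.2   79.5]
right [ 497.4 -265.    80.2]
rackroof [595.7 227.3  55.9]
die [566.2 285.4  33. ]
rail [ 610.7 -233.9   34.3]
rail2 [ 408.3 -181.    35.9]
bench [253.2 -36.5  -0.4]
```

View pics/crop.png

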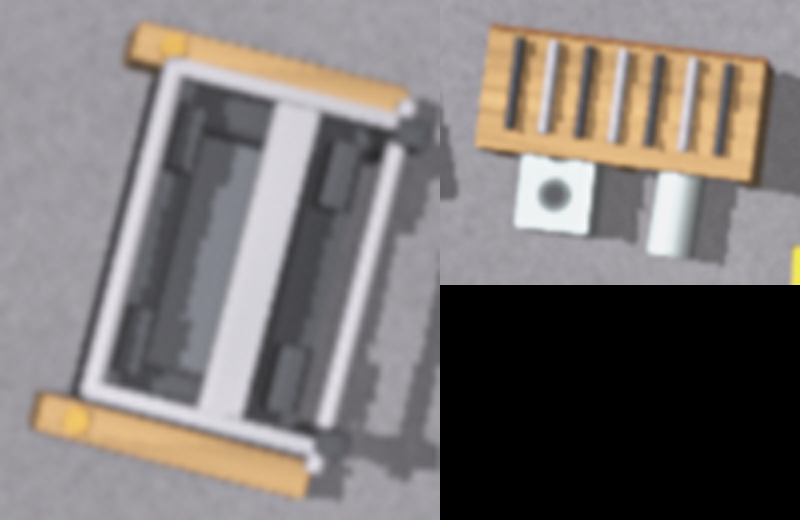

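The crop shows the bail handle bar on the left (x≈347–369, y≈136–217 full px), the strip in the middle and the hinge with its brackets on the right. The die (dimple) sits in the rack's left (+y) bay and the swage in the right bay. Next I'll measure poses.

Run:
```python
from h import *
a=np.load("pics/top0.npz"); im=a["im"]; c=cam("top"); P=cloud(c,a["d"])
hsv=cv2.cvtColor(im,cv2.COLOR_RGB2HSV); H,S,V=cv2.split(hsv)
def rect(m,z,lab):
    m=m.astype(np.uint8); n,L,st,_=cv2.connectedComponentsWithStats(m); k=1+np.argmax(st[1:,4]); 
    v,u=np.nonzero(L==k); W=plane(c,np.c_[u,v],z)[:,:2].astype(np.float32)
    (ct,wh,an)=cv2.minAreaRect(W); b=cv2.boxPoints((ct,wh,an)); print(lab,np.round(ct,1),np.round(wh,1),round(an,1),"z",np.nanmedian(P[v,u,2]).round(1)); print(b.round(0).tolist()); return W
def win(x0,x1,y0,y1):
    m=np.zeros(V.shape,bool); m[y0:y1,x0:x1]=1; return m
bw=win(325,435,120,250)
rect(bw&(S<40)&(V>175)&(P[...,2]>60),80,"frame")
rect(bw&(S>90)&(V>120)&win(0,512,0,165),34,"rail+x"); rect(bw&(S>90)&(V>120)&win(0,512,200,384),34,"rail-x")
rect(win(115,235,95,170)&(P[...,2]>48)&(P[...,2]<70),54,"roof")
rect(win(115,175,145,190)&(V>190)&(S<60)&(P[...,2]>22)&(P[...,2]<40),32,"die")
rect(win(175,215,145,190)&(V>170)&(S<60)&(P[...,2]>22)&(P[...,2]<40),34,"swage")
rect(win(220,300,170,210)&(S>150)&(P[...,2]>20),32,"yellow")
rect(win(220,290,240,262)&(V>185)&(S<40),5,"rod")
# bar & strip profile
for v in (150,165,180,195,210): 
    print(v,[(u,int(P[v,u,0]),int(P[v,u,1]),int(P[v,u,2])) for u in range(340,425) if P[v,u,2]>70])
```

```text
frame [ 510.2 -207.4] [127.3 194.4] 75.6 z 78.4
[[400.0, -245.0], [588.0, -293.0], [620.0, -170.0], [432.0, -122.0]]
rail+x [ 613.8 -232.1] [147.6  20.4] 78.2 z 34.6
[[589.0, -302.0], [609.0, -306.0], [639.0, -162.0], [619.0, -158.0]]
rail-x [ 410.9 -180. ] [150.4  19.4] 75.3 z 34.4
[[382.0, -250.0], [401.0, -255.0], [439.0, -110.0], [421.0, -105.0]]
roof [630.2 232.6] [200.3  88.8] 82.4 z 54.7
[[573.0, 139.0], [661.0, 127.0], [687.0, 326.0], [599.0, 338.0]]
die [567.7 286.4] [53.4 52.5] 83.4 z 32.3
[[539.0, 263.0], [591.0, 257.0], [597.0, 310.0], [545.0, 316.0]]
swage [552.3 201.6] [24.1 60.6] 80.4 z 32.5
[[520.0, 195.0], [580.0, 185.0], [584.0, 208.0], [524.0, 219.0]]
yellow [500.1  50.5] [121.   50.9] 88.3 z 32.4
[[473.0, -9.0], [524.0, -11.0], [527.0, 110.0], [476.0, 112.0]]
rod [364.2  69.5] [  7.8 108.2] 11.6 z 13.6
[[349.0, 122.0], [371.0, 16.0], [379.0, 17.0], [357.0, 123.0]]
150 [(362, 580, -160, 76), (363, 579, -161, 80), (364, 579, -162, 83), (365, 579, -165, 79), (366, 579, -167, 81), (367, 579, -169, 81), (393, 579, -224, 75), (394, 579, -225, 77), (395, 579, -228, 76), 
[... 1893 characters left out ...]
7, -216, 77), (391, 487, -219, 77), (392, 487, -221, 76), (411, 487, -260, 74), (412, 487, -262, 76), (413, 487, -263, 78), (414, 487, -265, 79), (415, 487, -267, 78), (416, 487, -269, 77)]
210 [(347, 456, -129, 76), (348, 456, -130, 80), (349, 456, -132, 80), (350, 456, -134, 80), (351, 456, -137, 77), (352, 456, -139, 76), (377, 456, -191, 73), (378, 456, -193, 74), (379, 456, -194, 75), (380, 456, -195, 79), (381, 456, -198, 78), (382, 456, -200, 76), (383, 456, -202, 77), (384, 456, -204, 76), (385, 456, -207, 75), (386, 456, -208, 76), (387, 456, -211, 75), (388, 456, -212, 78), (408, 456, -252, 79), (409, 456, -255, 77), (410, 456, -255, 82), (411, 456, -258, 79), (412, 456, -261, 78)]
```

The bed fit is consistent across the rails, bar and hinge: centre ≈ (512.3, -206), yaw -14.4°. The die sits in the rack's +y bay, with its centre ≈ (603.5, 282) and yaw ≈ -7°. Moving to above the bail handle.

Request:
{"op": "jog_arm", "data": {"series": [[0, 0, 0, 8.45, 0.05], [0, 0, 0, 8.45, 0.05], [0, 0, 0, 8.45, 0.05], [0, 0, 0, 8.45, 0.05], [0.019, -0.0535, 0, 0, 0.05], [0.019, -0.0535, 0, 0, 0.05], [0.019, -0.0535, 0, 0, 0.05], [0.019, -0.0535, 0, 0, 0.05], [0.019, -0.0535, 0, 0, 0.05], [0.019, -0.0535, 0, 0, 0.05]]}}

```text
time: 1.35
position: [406.7, -328.6, 236.2]
ee_rot: [-3.117, 0.394, 0.0]
ft_force: [1.0, -0.5, 0.2]
grip_width: 49.9
finger_force: 0.0
```

Request:
{"op": "jog_arm", "data": {"series": [[0.018, -0.051, 0, 0, 0.05], [0.018, -0.051, 0, 0, 0.05], [0.018, -0.051, 0, 0, 0.05], [0.018, -0.051, 0, 0, 0.05], [0, 0, 0.02, 0, 0.05], [0, 0, 0.02, 0, 0.05], [0, 0, 0.02, 0, 0.05], [0, 0, 0, 0, 0.05], [0, 0, 0, 0, 0.05], [0, 0, 0, 0, 0.05]]}}

```text
time: 2.6
position: [527.1, -151.3, 177.8]
ee_rot: [3.116, -0.394, 0.003]
ft_force: [-0.4, 0.4, 0.3]
grip_width: 50.2
finger_force: 0.0
```

Run:
```python
from h import *
s=sensors.read_state(); im,d=optics.capture("wrist"); c=cam("wrist",s); P=cloud(c,d)
cv2.imwrite("pics/w1.png",im[:,:,::-1])
g=np.array([.2487,.9686]); e=np.array([.9686,-.2487]); o=np.array([512.3,-206])
X=(P[...,:2]-o)@e; Y=(P[...,:2]-o)@g; Z=P[...,2]
for x0 in range(-80,90,20):
    m=(abs(X-x0)<4)&(Z>73)&(Z<90)&(Y>40)&(Y<80)
    if m.sum()>20: print(x0,"bar y",np.percentile(Y[m],[3,97]).round(1),"z",np.percentile(Z[m],95).round(1))
print(s["position"])
```

```text
-80 bar y [40.8 61.8] z 80.2
-40 bar y [50.7 61.6] z 80.1
-20 bar y [50.8 61.5] z 80.4
0 bar y [50.8 61.3] z 80.4
20 bar y [50.1 61.2] z 80.6
40 bar y [50.3 61.1] z 80.5
60 bar y [50.4 61. ] z 80.4
80 bar y [41.  60.9] z 80.6
[ 527.11052179 -151.34795142  177.78032914]
```

View pics/w1.png

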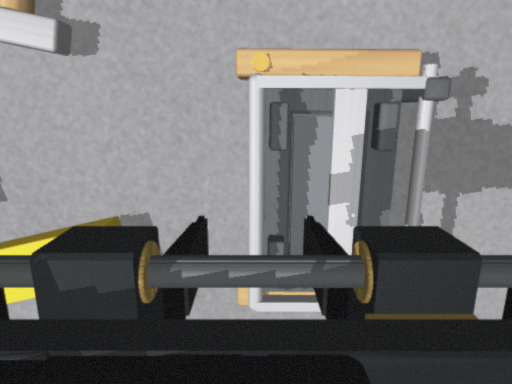

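The wrist view shows the handle bar (column 257) midway between the fingers (205 and 310) and clear on both sides. I'll descend and grip.

Request:
{"op": "jog_arm", "data": {"series": [[0, 0.0, 0.025, 0, 0.05], [0, 0, 0.025, 0, 0.05], [0, 0, 0.025, 0, 0.05], [0, 0, 0.015, 0, 0.05], [0, 0, 0.01, 0, 0.05], [0, 0, 0, 0, 0.0], [0, 0, 0, 0, 0.0], [0, 0, 0, 0, 0.0], [0, 0, 0, 0, 0.0], [0, 0, 0, 0, 0.0]]}}

```text
time: 3.9
position: [526.8, -151.6, 77.2]
ee_rot: [3.115, -0.393, 0.001]
ft_force: [-1.8, -3.8, 2.1]
grip_width: 11.4
finger_force: 30.0
```

Request:
{"op": "jog_arm", "data": {"series": [[0, 0.0008, -0.0137, 0, 0], [0, 0.0023, -0.0135, 0, 0], [0, 0.0038, -0.0131, 0, 0], [0, 0.0053, -0.0126, 0, 0], [0, 0.0067, -0.0119, 0, 0], [0, 0.008, -0.0111, 0, 0], [0, 0.0092, -0.0101, 0, 0], [0, 0.0103, -0.009, 0, 0], [0, 0.0113, -0.0077, 0, 0], [0, 0.0121, -0.0064, 0, 0]]}}

```text
time: 5.15
position: [509.7, -216.6, 189.2]
ee_rot: [-3.112, 0.392, -0.001]
ft_force: [-1.9, 7.9, 5.9]
grip_width: 11.3
finger_force: 30.0
```

Request:
{"op": "jog_arm", "data": {"series": [[0, 0.0127, -0.005, 0, 0], [0, 0.0132, -0.0035, 0, 0], [0, 0.0135, -0.002, 0, 0], [0, 0.0137, -0.0004, 0, 0], [0, 0.0136, 0.0011, 0, 0], [0, 0.0134, 0.0027, 0, 0], [0, 0.013, 0.0042, 0, 0], [0, 0.0125, 0.0056, 0, 0], [0, 0.0117, 0.007, 0, 0], [0, 0.0109, 0.0083, 0, 0]]}}

```text
time: 6.4
position: [476.5, -343.0, 166.3]
ee_rot: [-3.116, 0.394, 0.003]
ft_force: [-4.0, 3.1, -0.4]
grip_width: 11.3
finger_force: 30.0
```

Request:
{"op": "jog_arm", "data": {"series": [[0, 0.001, 0.001, 0, 0], [0, 0, 0, 0, 0.035], [0, 0, 0, 0, 0.035], [0, 0, 0, 0, 0.035], [0, 0, -0.01, 0, 0.035], [0, 0, -0.03, 0, 0.035], [0, 0, -0.03, 0, 0.035], [0, -0.03, -0.01, 0, 0.035], [0, -0.05, 0, 0, 0.05], [0, -0.06, 0, 0, 0.07]]}}

```text
time: 7.65
position: [512.6, -207.1, 248.3]
ee_rot: [3.116, -0.396, 0.004]
ft_force: [0.6, 0.8, 0.6]
grip_width: 49.7
finger_force: 0.0
```

Run:
```python
from h import *
im,d=optics.capture("top"); c=cam("top"); P=cloud(c,d); np.savez("pics/top1.npz",im=im,d=d)
cv2.imwrite("pics/t1.png",cv2.resize(im[100:300,250:450,::-1],None,fx=3,fy=3))
s=sensors.read_state(); print(s["position"],s["ee_rot"])
```

```text
[ 513.76858872 -200.63522092  248.08101082] [-3.11302117  0.38647689 -0.00392901]
```

View pics/t1.png

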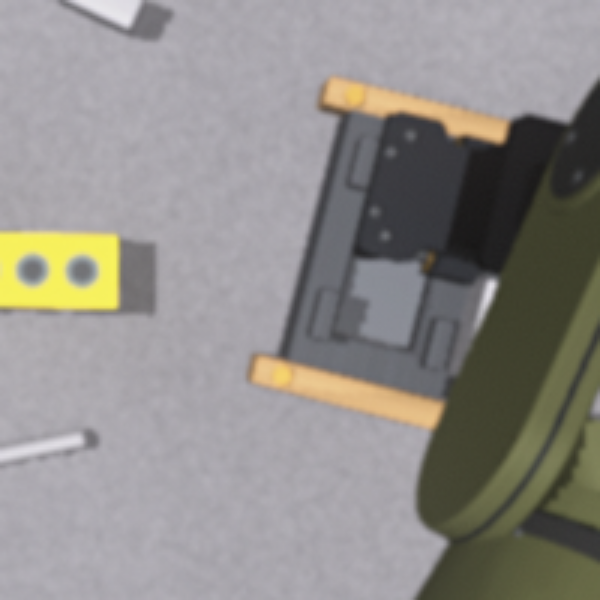

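The bail is open and off the recess (pad seen at about (390,300) in the crop). While above the bed, I'll measure the recess with the wrist camera.

Run:
```python
from h import *
s=sensors.read_state(); im,d=optics.capture("wrist"); c=cam("wrist",s); P=cloud(c,d); np.savez("pics/w2.npz",im=im,d=d,p=s["position"],r=s["ee_rot"])
cv2.imwrite("pics/w2.png",im[:,:,::-1])
g=np.array([.2487,.9686]); e=np.array([.9686,-.2487]); o=np.array([512.3,-206])
X=(P[...,:2]-o)@e; Y=(P[...,:2]-o)@g; Z=P[...,2]
print(s["position"],s["ee_rot"],R.from_rotvec(s["ee_rot"]).as_matrix()[:,0])
m=(Z>28)&(Z<41)&(abs(X)<75)&(abs(Y)<40)
print("pad z",np.median(Z[m]),"n",m.sum(),"x",np.percentile(X[m],[1,99]),"y",np.percentile(Y[m],[1,99]))
for x0 in range(-60,70,20):
    k=m&(abs(X-x0)<4)
    if k.sum()>20: print(x0,np.percentile(Y[k],[2,98]).round(1),k.sum())
for y0 in (-20,-10,0,10,20):
    k=m&(abs(Y-y0)<4); 
    if k.sum()>20: print("y",y0,np.percentile(X[k],[2,98]).round(1))
t=(Z>58)&(Z<70)&(abs(Y)<55)&(abs(X)<78)
for sy in(-1,1):
  for sx in (-1,1):
    k=t&(X*sx>0)&(Y*sy>0)
    if k.sum()>20: print("cheek",sx,sy,np.percentile(X[k],[3,97]).round(1),np.percentile(Y[k],[3,97]).round(1),k.sum())
```

```text
[ 513.76858872 -200.63522092  248.08101082] [-3.11302117  0.38647689 -0.00392901] [ 0.96963928 -0.24453225  0.00191049]
pad z 35.27652916515788 n 6254 x [-64.88579365  60.52519361] y [-31.06601405  27.01035599]
-60 [-30.5  27.4] 291
-40 [-29.9  24.3] 365
-20 [-30.7  24.2] 393
0 [-31.   25.2] 396
20 [-30.9  24.9] 431
40 [-29.3  24.7] 433
60 [-31.4  26.6] 288
y -20 [-64.5  58.7]
y -10 [-64.6  58.7]
y 0 [-64.5  58.6]
y 10 [-64.5  58.6]
y 20 [-64.5  59.5]
cheek -1 -1 [-72.1 -38.2] [-46.2 -35.7] 389
cheek 1 -1 [37.7 70.4] [-49.6 -36.4] 567
cheek -1 1 [-71.4 -37.7] [32.4 45.6] 472
cheek 1 1 [38.4 71. ] [31.7 44.9] 567
```

View pics/w2.png

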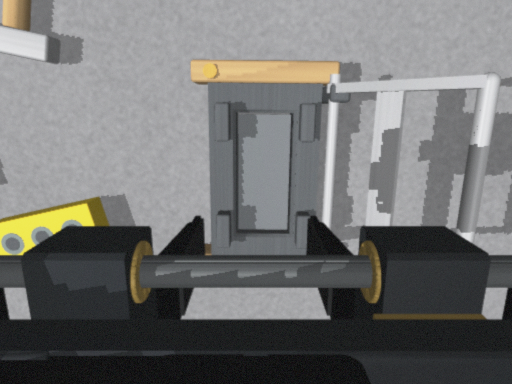

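The cheeks give a recess centre ≈ (511.5, -207.5), yaw ≈ -14.7°. The wrist view shows the open recess at (265,170), with the frame leaning clear to the right. Next is the die.

Request:
{"op": "jog_arm", "data": {"series": [[0, 0, 0, -7, 0.08], [-0.0011, -0.0544, 0, 0, 0.08], [-0.0011, -0.0544, 0, 0, 0.08], [-0.0011, -0.0544, 0, 0, 0.08], [-0.0011, -0.0544, 0, 0, 0.08], [-0.0011, -0.0544, 0, 0, 0.08], [-0.0011, -0.0544, 0, 0, 0.08], [-0.0011, -0.0544, 0.0, 0, 0.08], [-0.0011, -0.0544, 0.0, 0, 0.08], [-0.0011, -0.0544, 0, 0, 0.08]]}}

```text
time: 9.0
position: [565.7, 280.4, 247.8]
ee_rot: [-3.135, 0.203, -0.003]
ft_force: [0.1, -0.4, 0.8]
grip_width: 79.9
finger_force: 0.0
```

Request:
{"op": "jog_arm", "data": {"series": [[0, 0, 0.02, 0, 0.08], [0, 0, 0.03, 0, 0.08], [0, 0, 0.03, 0, 0.08], [0, 0, 0.03, 0, 0.08], [0, 0, 0.02, 0, 0.08], [0, 0, 0, 0, 0.08], [0, 0, 0, 0, 0.08], [0, 0, 0, 0, 0.08], [0, 0, 0, 0, 0.08], [0, 0, 0, 0, 0.08]]}}

```text
time: 10.25
position: [565.3, 279.1, 117.3]
ee_rot: [-3.135, 0.202, -0.001]
ft_force: [-0.4, -1.5, 0.3]
grip_width: 79.8
finger_force: 0.0
```

Run:
```python
from h import *
s=sensors.read_state(); im,d=optics.capture("wrist"); c=cam("wrist",s); P=cloud(c,d)
cv2.imwrite("pics/w3.png",im[:,:,::-1])
Q=R.from_rotvec(s["ee_rot"]).as_matrix(); print(s["position"],Q[:,0].round(3))
L=(P-s["position"])@Q; Z=P[...,2]
m=(Z>28)&(Z<37)&(abs(L[...,1])<45)&(abs(L[...,0])<60)
for x0 in range(-20,40,6):
    k=m&(abs(L[...,0]-x0)<2)
    if k.sum()>8: print(x0,np.percentile(L[...,1][k],[3,97]).round(1),k.sum())
print(np.median(Z[m]))
im,d=optics.capture("top"); np.savez("pics/top2.npz",im=im,d=d); cv2.imwrite("pics/t2.png",im[:,:,::-1])
```

```text
[565.32905885 279.08140372 117.32794939] [ 0.992 -0.128  0.001]
-20 [-32.3  17.1] 382
-14 [-33.  17.] 403
-8 [-32.8  16.9] 408
-2 [-33.3  16.9] 427
4 [-33.   16.8] 409
10 [-33.6  16.7] 417
16 [-33.3  16.6] 452
22 [-33.2  16.5] 390
31.833914183873958
```

View pics/w3.png

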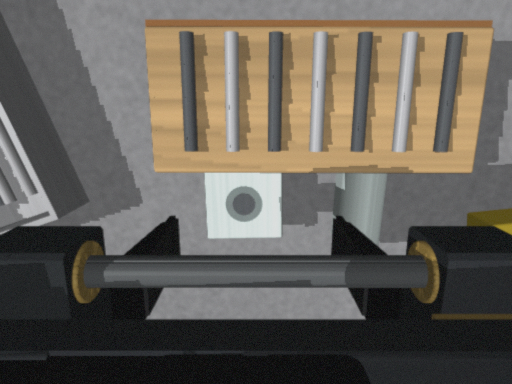

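Wrist view: the die's exposed end (205–281, 172–237) with its dimple lies left of the finger midline, about 8 mm along tool -y. I'll correct, descend and grip.

Request:
{"op": "jog_arm", "data": {"series": [[0, -0.0082, 0, 0, 0.08], [0, 0, 0.03, 0, 0.08], [0, 0, 0.03, 0, 0.08], [0, 0, 0.02, 0, 0.08], [0, 0, 0.012, 0, 0.08], [0, 0, 0, 0, 0.08], [0, 0, 0, 0, 0], [0, 0, 0, 0, 0], [0, 0, 0, 0, 0], [0, 0, 0, 0, 0]]}}

```text
time: 11.6
position: [566.5, 287.3, 25.5]
ee_rot: [-3.134, 0.203, -0.001]
ft_force: [0.0, -1.0, 2.0]
grip_width: 54.1
finger_force: 29.9
```

Request:
{"op": "jog_arm", "data": {"series": [[-0.006, 0, 0, 0, 0], [-0.011, 0, 0, 0, 0], [-0.012, 0, 0, 0, 0], [-0.012, 0, 0, 0, 0], [-0.012, 0, 0, 0, 0], [-0.012, 0, 0, 0, 0], [-0.012, 0, 0, 0, 0], [-0.012, 0, 0, 0, 0], [-0.008, 0, 0, 0, 0], [0, 0, 0, 0, 0]]}}

```text
time: 12.85
position: [469.1, 300.0, 25.4]
ee_rot: [-3.135, 0.202, 0.0]
ft_force: [0.3, -0.0, 8.1]
grip_width: 54.1
finger_force: 29.9
```

Request:
{"op": "jog_arm", "data": {"series": [[0, 0, 0, 0, 0.07], [0, 0, 0, 0, 0.07], [0, 0, 0, 0, 0.07], [0, 0, 0, 0, 0.07], [0, 0, -0.02, 0, 0.07], [0, 0, -0.03, 0, 0.07], [0, 0, -0.03, 0, 0.07], [0, 0, 0, 0, 0.07], [0, 0, 0, 0, 0.07], [0, 0, 0, 0, 0.07]]}}

```text
time: 14.1
position: [469.1, 299.1, 103.4]
ee_rot: [3.134, -0.202, -0.003]
ft_force: [0.4, -0.3, 0.2]
grip_width: 69.9
finger_force: 0.0
```

Run:
```python
from h import *
s=sensors.read_state(); im,d=optics.capture("wrist"); c=cam("wrist",s); P=cloud(c,d)
cv2.imwrite("pics/w4.png",im[:,:,::-1])
Q=R.from_rotvec(s["ee_rot"]).as_matrix(); print(s["position"],Q[:,0].round(4))
L=(P-s["position"])@Q; Z=P[...,2]
m=(Z>28)&(Z<36)&(abs(L[...,1])<40)&(L[...,0]>-40)&(L[...,0]<130)
for x0 in range(-20,120,12):
    k=m&(abs(L[...,0]-x0)<2)
    if k.sum()>8: print(x0,np.percentile(L[...,1][k],[2,98]).round(1),k.sum())
k=m&(abs(L[...,1])<15); print("xmax",np.percentile(L[...,0][k],[1,99.5]),np.median(Z[m]))
```

```text
[469.06000463 299.06693806 103.38274058] [ 0.9917 -0.1286 -0.0021]
-20 [-26.6  25. ] 442
-8 [-26.2  25.4] 447
4 [-26.6  25. ] 471
16 [-26.9  24.8] 472
28 [-27.1  24.4] 503
40 [-27.4  24.2] 515
52 [-27.2  24.5] 568
64 [-27.4  24.1] 519
76 [-27.6  23.8] 531
88 [-27.8  23.6] 614
100 [-26.6  23.4] 176
xmax [-22.68714477  98.60645883] 31.917040134024163
```

View pics/w4.png

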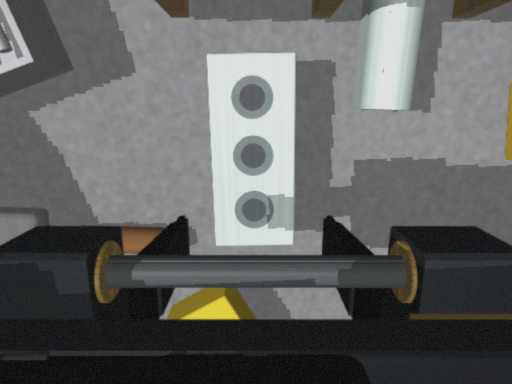

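The die lies flat and clear of the rack (208–296, 53–245), with its middle dimple at (253,156). Its centre is ≈ +38.3 mm along tool x. I'll regrasp it by the middle.

Request:
{"op": "jog_arm", "data": {"series": [[0.0383, -0.0006, 0, 0, 0.075], [0, 0, 0.025, 0, 0.075], [0, 0, 0.025, 0, 0.075], [0, 0, 0.012, 0, 0.075], [0, 0, 0.0055, 0, 0.075], [0, 0, 0, 0, 0.075], [0, 0, 0, 0, 0], [0, 0, 0, 0, 0], [0, 0, 0, 0, 0], [0, 0, 0, 0, 0]]}}

```text
time: 15.4
position: [508.4, 295.4, 38.0]
ee_rot: [-3.134, 0.202, -0.001]
ft_force: [-0.2, -0.4, 3.6]
grip_width: 54.0
finger_force: 29.9
```

Request:
{"op": "jog_arm", "data": {"series": [[0, 0, -0.005, 0, 0], [0, 0, -0.015, 0, 0], [0, 0, -0.02, 0, 0], [0, 0, -0.03, 0, 0], [0, 0, -0.03, 0, 0], [0, 0, -0.02, 0, 0], [0, 0, 0, 7.4, 0], [0, 0, 0, 0, 0], [0, 0, 0, 0, 0], [0, 0, 0, 0, 0]]}}

```text
time: 16.65
position: [507.7, 295.0, 156.7]
ee_rot: [3.115, -0.403, -0.002]
ft_force: [-1.0, -0.3, -4.5]
grip_width: 53.5
finger_force: 29.9
```

Request:
{"op": "jog_arm", "data": {"series": [[0.0066, 0.0243, 0, 0, 0], [0.0118, 0.0437, 0, 0, 0], [0.0157, 0.0582, 0, 0, 0], [0.0157, 0.0582, 0, 0, 0], [0.0157, 0.0582, 0, 0, 0], [0.0157, 0.0582, 0, 0, 0], [0.0157, 0.0582, 0, 0, 0], [0.0157, 0.0582, 0, 0, 0], [0.0118, 0.0437, 0, 0, 0], [0.0066, 0.0243, 0, 0, 0]]}}

```text
time: 17.9
position: [510.5, -209.8, 157.2]
ee_rot: [3.115, -0.407, -0.0]
ft_force: [-0.2, 1.6, -4.1]
grip_width: 54.0
finger_force: 29.9
```

Request:
{"op": "jog_arm", "data": {"series": [[0, 0, 0, 0, 0], [0, 0, 0.012, 0, 0], [0, 0, 0.012, 0, 0], [0, 0, 0.012, 0, 0], [0, 0, 0, 0, 0], [0, 0, 0, 0, 0], [0, 0, 0, 0, 0], [0, 0, 0, 0, 0], [0, 0, 0, 0, 0], [0, 0, 0, 0, 0]]}}

```text
time: 19.15
position: [510.9, -207.4, 121.4]
ee_rot: [3.115, -0.404, 0.0]
ft_force: [-0.0, -0.9, -4.6]
grip_width: 53.6
finger_force: 29.9
```

Run:
```python
from h import *
s=sensors.read_state(); im,d=optics.capture("wrist"); c=cam("wrist",s); P=cloud(c,d)
cv2.imwrite("pics/w5.png",cv2.resize(im[0:260,100:420,::-1],None,fx=2.3,fy=2.3,interpolation=cv2.INTER_CUBIC)); np.savez("pics/w5.npz",im=im,d=d,p=s["position"],r=s["ee_rot"])
Q=R.from_rotvec(s["ee_rot"]).as_matrix(); print(s["position"],Q[:,0].round(4),Q[:,2].round(4))
L=(P-s["position"])@Q; Z=P[...,2]; X,Y=L[...,0],L[...,1]
t=s["position"][2]; zt=t-38+32
print("die top z expect",zt)
m=(abs(Z-zt)<4)&(abs(Y)<32)&(X>15)&(X<75)
for x0 in range(24,70,9):
    k=m&(abs(X-x0)<2)
    if k.sum()>8: print("die",x0,np.percentile(Y[k],[2,98]).round(1),np.median(Z[k]).round(1))
print("die xmax",np.percentile(X[m],99.5), np.median(Z[m]))
m=(Z>55)&(Z<70)&(X>30)&(X<80)&(abs(Y)<55)
for sy in(-1,1):
    k=m&(Y*sy>0); 
    if k.sum()>8: print("cheek",sy,np.percentile(X[k],[3,97]).round(1),np.percentile(Y[k],[3,97]).round(1),k.sum())
m=(Z>28)&(Z<40)&(X>50)&(X<80)&(abs(Y)<35)
print("pad",m.sum(),np.percentile(X[m],[2,98]) if m.sum() else 0,np.percentile(Y[m],[2,98]) if m.sum() else 0)
m=(Z>30)&(Z<38)&(X>80)&(X<125)&(abs(Y)<90); print("rail",np.percentile(X[m],[2,98]),np.percentile(Y[m],[2,98]))
```

```text
[ 510.88045325 -207.42275969  121.37982445] [ 9.669e-01 -2.553e-01  2.000e-04] [ 2.e-04 -1.e-04 -1.e+00]
die top z expect 115.37982445194136
die 24 [-25.8  25.5] 115.3
die 33 [-25.9  25.1] 115.5
die 42 [-26.2  25.2] 115.4
die 51 [-26.3  24.9] 115.2
die 60 [-25.7  24.9] 114.7
die xmax 59.392378733611864 115.26135721212461
cheek -1 [38.8 72.4] [-47.2 -34. ] 1339
cheek 1 [38.7 72.3] [34.2 47.4] 1438
pad 626 [57.77020129 62.25241118] [-28.88460161  29.10014147]
rail [ 94.01500605 114.32501765] [-70.91207568  67.95600589]
```

View pics/w5.png

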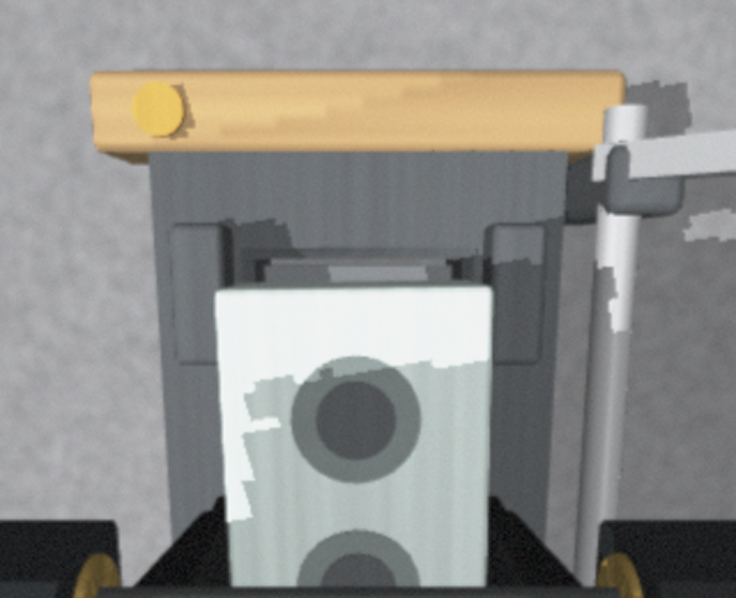

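The cheeks and die are aligned in y to within 0.5 mm, and the die sits ~1.5 mm short in x. I'll correct that and lower.

Request:
{"op": "jog_arm", "data": {"series": [[0.0015, 0.0003, 0, -0.4, 0], [0, 0, 0.01, 0, 0], [0, 0, 0.01, 0, 0], [0, 0, 0.01, 0, 0], [0, 0, 0.005, 0, 0], [0, 0, 0.003, 0, 0], [0, 0, 0.003, 0, 0], [0, 0, 0.002, 0, 0], [0, 0, 0, 0, 0], [0, 0, 0, 0, 0]]}}

```text
time: 20.45
position: [512.3, -208.1, 78.5]
ee_rot: [3.117, -0.393, 0.001]
ft_force: [-0.9, 0.1, -4.1]
grip_width: 53.9
finger_force: 29.9
```

Die bottom is 5.5 mm inside the mouth with no contact force. I'll lower it onto the pad.

Request:
{"op": "jog_arm", "data": {"series": [[0, 0, 0.0015, 0, 0], [0, 0, 0.0015, 0, 0], [0, 0, 0.0015, 0, 0], [0, 0, 0.0008, 0, 0], [0, 0, 0, 0, 0], [0, 0, 0, 0, 0], [0, 0, 0, 0, 0], [0, 0, 0, 0, 0], [0, 0, 0, 0, 0], [0, 0, 0, 0, 0]]}}

```text
time: 21.7
position: [512.4, -208.1, 73.5]
ee_rot: [3.117, -0.393, 0.0]
ft_force: [-4.2, 2.0, 5.1]
grip_width: 53.7
finger_force: 29.9
```

Force went from -4 to +5 N, so the die rests on the pad. I'll release, rise and set the fingers 26 mm apart, so they press either side of the middle dimple.

Request:
{"op": "jog_arm", "data": {"series": [[0, 0, 0, 0, 0.068], [0, 0, 0, 0, 0.068], [0, 0, 0, 0, 0.068], [0, 0, -0.01, 0, 0.068], [0, 0, -0.02, 0, 0.068], [0, 0, -0.015, 0, 0.068], [0, 0, 0, 0, 0.026], [0, 0, 0, 0, 0.026], [0, 0, 0, 0, 0.026], [0, 0, 0, 0, 0.026]]}}

```text
time: 22.95
position: [511.8, -207.9, 117.2]
ee_rot: [-3.116, 0.393, 0.002]
ft_force: [0.6, 0.7, 0.4]
grip_width: 33.1
finger_force: 0.0
```

Run:
```python
from h import *
s=sensors.read_state(); im,d=optics.capture("wrist"); c=cam("wrist",s); P=cloud(c,d)
cv2.imwrite("pics/w6.png",cv2.resize(im[60:260,100:420,::-1],None,fx=2.3,fy=2.3))
Q=R.from_rotvec(s["ee_rot"]).as_matrix(); print(s["position"],s["grip_width"])
L=(P-s["position"])@Q; Z=P[...,2]; X,Y=L[...,0],L[...,1]
m=(Z>60)&(Z<74)&(X>15)&(X<75)&(abs(Y)<29)
print("die top",m.sum(),[ (x0,np.median(Z[m&(abs(X-x0)<3)]).round(1),np.percentile(Y[m&(abs(X-x0)<3)],[2,98]).round(1)) for x0 in (30,40,50,58)],np.percentile(X[m],99.5))
```

```text
[ 511.82370512 -207.86045441  117.24073017] 33.05235476520916
die top 7190 [(30, np.float64(67.6), array([-25.8,  25.5])), (40, np.float64(67.5), array([-25.8,  25.6])), (50, np.float64(67.3), array([-26.2,  25.4])), (58, np.float64(67.2), array([-26. ,  25.2]))] 60.15902975149162
```

View pics/w6.png

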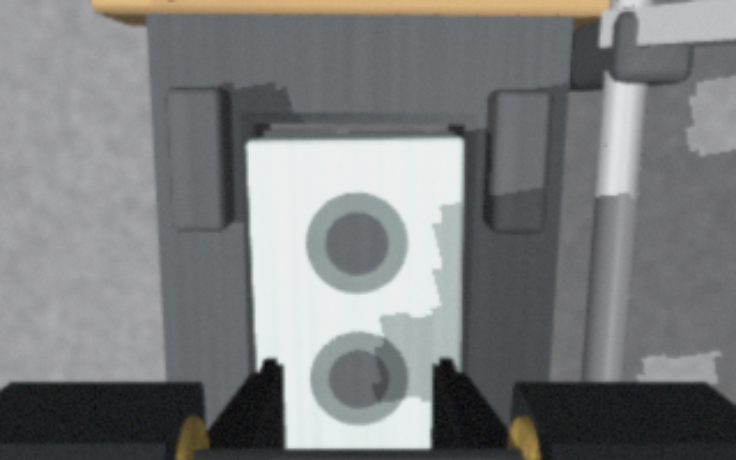

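The die sits level in the recess, top at 67.5 mm (21.5 mm proud). Pressing down in steps.

Request:
{"op": "jog_arm", "data": {"series": [[0, 0, 0.01, 0, 0.026], [0, 0, 0.008, 0, 0.026], [0, 0, 0.006, 0, 0.026], [0, 0, 0.002, 0, 0.026], [0, 0, 0.002, 0, 0.026], [0, 0, 0.002, 0, 0.026], [0, 0, 0.002, 0, 0.026], [0, 0, 0.002, 0, 0.026], [0, 0, 0.002, 0, 0.026], [0, 0, 0.002, 0, 0.026]]}}

```text
time: 24.25
position: [512.4, -208.1, 81.9]
ee_rot: [3.117, -0.393, -0.0]
ft_force: [-5.2, 1.5, 8.8]
grip_width: 25.9
finger_force: 4.7
```

Request:
{"op": "jog_arm", "data": {"series": [[0, 0, 0.002, 0, 0.026], [0, 0, 0.002, 0, 0.026], [0, 0, 0.002, 0, 0.026], [0, 0, 0.002, 0, 0.026], [0, 0, 0.002, 0, 0.026], [0, 0, 0.001, 0, 0.026], [0, 0, 0, 0, 0.026], [0, 0, 0, 0, 0.026], [0, 0, 0, 0, 0.026], [0, 0, 0, 0, 0.026]]}}

```text
time: 25.5
position: [512.4, -208.2, 70.6]
ee_rot: [3.117, -0.393, -0.0]
ft_force: [-3.4, 1.8, 8.9]
grip_width: 26.1
finger_force: 4.0
```

Request:
{"op": "jog_arm", "data": {"series": [[0, 0, 0.001, 0, 0.026], [0, 0, 0.001, 0, 0.026], [0, 0, 0.001, 0, 0.026], [0, 0, 0.001, 0, 0.026], [0, 0, 0, 0, 0.026], [0, 0, 0, 0, 0.026], [0, 0, 0, 0, 0.026], [0, 0, 0, 0, 0.026], [0, 0, 0, 0, 0.026], [0, 0, 0, 0, 0.026]]}}

```text
time: 26.75
position: [512.5, -208.2, 68.1]
ee_rot: [-3.117, 0.393, 0.001]
ft_force: [-7.9, 4.3, 17.3]
grip_width: 25.9
finger_force: 8.3
```

Force rose to 17 N at tip height 46.1, which fits the stop. I'll push once more to confirm, then retreat.

Request:
{"op": "jog_arm", "data": {"series": [[0, 0, 0.001, 0, 0.026], [0, 0, 0.001, 0, 0.026], [0, 0, 0, 0, 0.026], [0, 0, 0, 0, 0.026], [0, 0, 0, 0, 0.026], [0, 0, 0, 0, 0.026], [0, 0, 0, 0, 0.026], [0, 0, 0, 0, 0.026], [0, 0, 0, 0, 0.026], [0, 0, 0, 0, 0.026]]}}

```text
time: 28.0
position: [512.6, -208.2, 68.1]
ee_rot: [-3.117, 0.393, 0.003]
ft_force: [-13.3, 6.2, 26.2]
grip_width: 26.0
finger_force: 13.6
```

Request:
{"op": "jog_arm", "data": {"series": [[0, 0, -0.005, 0, 0.026], [0, 0, -0.02, 0, 0.026], [0, 0, -0.04, 0, 0.026], [0, 0, -0.04, 0, 0.026], [0, 0, -0.03, 0, 0.026], [-0.02, 0, 0, 0, 0.026], [-0.03, 0, 0, 0, 0.026], [0, 0, 0, 0, 0.026], [0, 0, 0, 0, 0.026], [0, 0, 0, 0, 0.026]]}}

```text
time: 29.25
position: [464.5, -195.9, 198.3]
ee_rot: [3.117, -0.393, 0.001]
ft_force: [0.2, -0.6, -0.2]
grip_width: 25.8
finger_force: 0.0
```

Run:
```python
from h import *
s=sensors.read_state(); im,d=optics.capture("wrist"); c=cam("wrist",s); P=cloud(c,d)
cv2.imwrite("pics/w7.png",cv2.resize(im[:,:,::-1],None,fx=1.5,fy=1.5))
Q=R.from_rotvec(s["ee_rot"]).as_matrix(); L=(P-[511.8,-207.9,0])@Q; Z=P[...,2]; X,Y=L[...,0],L[...,1]
print(s["position"])
for x0 in range(-30,70,15):
    f=lambda m:(np.nanmedian(Z[m]).round(2),m.sum())
    b=abs(X-x0)<5; print(x0,"die -y/+y",f(b&(Y<-14)&(Y>-24)),f(b&(Y>14)&(Y<24)),"bed",f((X>-30)&(X<30)&(abs(Y)>36)&(abs(Y)<44)))
print("bed end",np.nanmedian(Z[(X>70)&(X<85)&(abs(Y)<25)]))
```

```text
[ 464.46143938 -195.87871668  198.29619253]
-30 die -y/+y (np.float64(277.07), np.int64(913)) (np.float64(278.05), np.int64(1309)) bed (np.float64(291.01), np.int64(8207))
-15 die -y/+y (np.float64(276.23), np.int64(2933)) (np.float64(276.12), np.int64(2897)) bed (np.float64(291.01), np.int64(8207))
0 die -y/+y (np.float64(45.76), np.int64(132)) (np.float64(45.89), np.int64(139)) bed (np.float64(291.01), np.int64(8207))
15 die -y/+y (np.float64(45.86), np.int64(143)) (np.float64(45.92), np.int64(144)) bed (np.float64(291.01), np.int64(8207))
30 die -y/+y (np.float64(45.98), np.int64(144)) (np.float64(45.95), np.int64(142)) bed (np.float64(291.01), np.int64(8207))
45 die -y/+y (np.float64(45.8), np.int64(157)) (np.float64(45.91), np.int64(159)) bed (np.float64(291.01), np.int64(8207))
60 die -y/+y (np.float64(44.52), np.int64(155)) (np.float64(44.59), np.int64(151)) bed (np.float64(291.01), np.int64(8207))
bed end 45.98671942842901
```

View pics/w7.png

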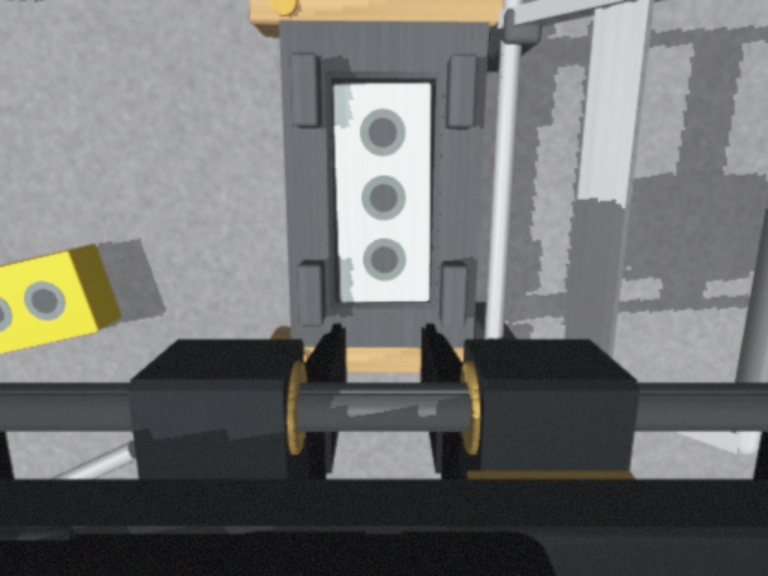

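The die is flush: top 45.9 mm against the bed's 46.0 mm, dimples up. The bail is open and the gripper touches nothing, so I'm handing the job in.

```bash
python3 -c "
from cell import order
print(order.job_done())"
```

```text
the job is handed in; nothing more can be done
None
```

Job done and handed in at about 29 s: the frame stays open, and the die was set down on the bench, regrasped by its middle and pressed flush in the recess with dimples up; the round-topped block was not touched.

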